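# Clamp a relief tile on the sculptor's sloping board

### The arm

A 6-joint arm with a two-finger parallel gripper is mounted at the origin on the work surface. World frame = base frame: x ahead of the robot, y to its left, z up, the work surface at z = 0. Lengths are in m, angles in degrees, forces in N, time in s.
With the tool pointing down it reaches from about 0.25 to 0.725 m from the base axis. Payload 9.7 kg.
Tool frame: the origin (TCP) lies at the very end of the fingers, on their centre line; the grasp point (between the pads) lies 19 mm behind it; z points along the fingers, y is the line along which they close (so a half turn about z gives the same grasp; the last joint's range is limited). The gripper opens to 85 mm and grips with 20 to 120 N. Pads are 22 mm wide; open, the fingers measure 114 mm over their backs; the gripper's body (76 mm by 85 mm) begins 54 mm behind the grasp point. The pads swing forward as they close: fully open they stand 13 mm farther back than shut.
Start: joints at [-74.141, 4.979, 10.078, 95.1, 0, 90], TCP at [0.15, -0.529, 0.231] pointing down, gripper open.
Joint ranges: [-179.16, 179.16], [-48.56, 103.87], [-65.8, 70.77], [-126.05, 130.52], [-82.76, 87.17], [-180, 180]. Speed limits (degrees/s): [127.2, 127.2, 147.25, 180, 180, 180].

### API

Orientations are given as [roll, pitch, yaw] about the fixed x, y, z axes, in that order (R = Rz(yaw) Ry(pitch) Rx(roll)).
In Python, from workcell import telemetry, optics, workorder gives the robot as it stands.
- The arm moves only by the shell command python3 -m handwheel 'ROWS' [FORCE]. ROWS is JSON, a list of rows, each an object of numbers: "tx", "ty", "tz": the shift along the tool's x, y, z in m; "ax", "ay", "az": the turn, a rotation vector about the tool's x, y, z in degrees; "jaw": the gripper command: -1 is shut, 1 is fully open, values between are in proportion. A call has exactly 10 rows; each row shifts and turns the commanded pose from where the row before left it, along the tool's axes as they then stand; what a row does not reach is not made up. A row lasts 1/8 s, in which the tool goes at most 62.5 mm and 10.7 degrees, less where a joint would pass 70% of its speed; a pose out of reach is approached as far as the arm can. A call is refused whole if a number of a shift passes 0.0625 or a number of a turn 10.7, either way. A call with a gripper value outside its range is refused whole. The fingers move at their own pace and stop on an object; FORCE is the grip in N (left out, the last holds). Time passes only in rows, so rows that do not move let the fingers close, or fill a call up. It gives the time, the measured TCP pose, the force, the opening and the grip force at its end, in the units of the state.
- telemetry.get_obs(): the state, without advancing time (a new reading comes with each control period).
- optics.camera(name): name is "scene" or "top"; returns a dict with "color" (420x560x3 uint8, red, green, blue), "K" (3x3 intrinsics, pixels), "k1" (the pictures are not rectified: a ray, as slopes to the right and down, at radius r is drawn at 1 + k1 r^2 times it, then the intrinsics apply), "extrinsics" (4x4, takes a point from camera to world coordinates). Camera axes: x right, y down, z forward; pixel columns grow to the right and rows downward; lengths in m; the calibration is good to about 2 mm. A picture is of the moment at which its call begins. There is no depth.
- workorder.job_done(): hands the job in; it is judged then, once.
The state is a dict: "time": time; "q": joint angles; "qd": joint speeds; "joint_efforts": joint torques, N m; "ee_pos": TCP position; "tcp_rot": TCP orientation; "wrist_force": force on the tool from outside, world axes, zero at the start; "torque": the same for the moment, N m; "opening": finger opening in m; "grasp_force": force on a finger pad.
Only numpy, scipy, OpenCV 4.12 (cv2) and the standard library are available. Lean on these libraries where they do the work, as an engineer would, in place of code of your own. Each camera call takes 0.05 s, during which the arm holds its last target. There are 200 camera calls.

### The job

Push the terracotta relief tile up the sloping board, without lifting it off, until its lower edge drops behind the step of the ramp and it lies flat in the recess. Then turn the eccentric clamp anticlockwise (seen from above) by its black grip until its lobe has pushed the tile against the long fence and bears firmly on it, and let go, leaving it clamped. Leave everything else on the table where it stands.

Things in the scene. Friction and masses are not known exactly. Their poses are not given: they have to be found in the camera images.
- board: Wooden board 235 x 225 x 16 mm, fixed on a stand, sloping 28 degrees and rising to the robot's left (world yaw 1.27 to 1.87). Origin: on the surface of the recess floor, 122 mm above the table. Axes: x up the slope, y left of that across it, z normal out of it. All offsets below are in this frame, mm. Head stop above the recess: face at x = 57, y -66 to 60, top z = 22.
- lip (a point): Middle of the top edge of the step (lip) between ramp and recess, at x -45, y -3, z 8. The ramp plate is 8 mm thick: x -155 to -45, y -78 to 60. Up the slope from the lip is the recess (floor z = 0). A guide rail runs along the ramp's far side: y -78 to -66, x -155 to -50, top z = 26.
- toe_gap (a point): Middle of the foot of the ramp, at x -152, y -3, z 8, between two toe stops (x -160 to -152, y 46 to 60 and y -66 to -52, top z = 20) that the tile rests against. The gap of 98 mm between them is free for pushing the tile's lower edge; below x = -160 the board ends and there is free space, with the table about 30 mm below.
- fence (a point): Middle of the inner face of the long wooden fence on the board's side nearest the robot, at x 0, y 60, z 13. The fence runs along ramp and recess, x -155 to 75, inner face y = 60, 14 mm thick, top z = 26.
- tile: Terracotta tile with a low leaf relief, 90 mm (x) by 120 (y) by 28 thick (relief to 32), 0.35 to 0.65 kg, loose. Origin: centre of its underside; axes as the board's. Starts on the ramp at x about -105 to -107 and may slide back to the toe stops if let go. In the recess its origin is at z = 0, x 0 to 12; against the fence at y = 0.
- cam (a joint): Angle of the eccentric clamp, rad, growing anticlockwise seen from above; axis along board z at x 0, y -87. At 0 the lobe points away from the tile (-y). Starts -0.4 to 0.4, range -0.6 to 3.0. Stiff (0.22 N m), stays where left. With the tile on the fence the lobe meets it at 1.47 and then goes only some 0.01 to 0.05 rad farther: twist on until it resists with about 0.4 N m or more.
- lobe (a point): Centre of the top face of the clamp's eccentric disc, 10 mm off the turning axis. The disc is bare metal, 56 mm in diameter, from z 3 to 20 mm. It bears sideways on the tile's far (-y) edge; that contact is hard: it yields about 0.1 to 0.2 mm at 10 N.
- cam_grip (a point): Middle of the clamp's black grip bar, on the turning axis, at z = 60. The bar is 52 mm long, 14 thick, 28 high (z 46 to 74); at joint 0 it lies along board y, so it is pinched along board x, tool along the board's normal; it turns with the joint. Below it is a shaft of 18 mm diameter; nothing else within 60 mm stands above z = 34.
- figure: Small olive-brown clay figure with a hat, 114 mm tall, 68 mm wide at the foot, standing beyond the far (clamp) side of the board. Origin at its foot. Leave alone.
- tin: Open metal tin, 90 mm across, 70 mm tall, with two small side handles, on the robot's side of the board. Origin under its centre. Leave alone.
- flask: Steel vacuum flask, 72 mm across, 250 mm tall, standing to the left, beyond the board. Origin under its centre. Leave alone.
- carton: Cardboard box 130 x 190 x 100 mm, on the far right. Origin under its centre. Leave alone.
- lump: Lump of terracotta 90 x 50 x 35 mm, on the right, nearer the robot. Origin under its centre. Leave alone.
- spatula: Modelling spatula with a wooden handle and metal blade, 180 mm, lying on the left nearer the robot. Origin near its middle. Leave alone.
Things that resemble listed ones, but are neither listed nor needed, are in the scene too. Leave any grey look-alike of the tile alone.

How it is judged:
By the outcome, as a careful person would: the job done as asked, in the order asked, and still so for the second after the job is handed in, with the robot touching nothing.
It also fails if it takes over 72 s, if anything falls off the work surface, if the arm or the gripper's body presses on something with over 40 N, if the wrist force passes 120 N, or if a joint passes its speed limit or range.

## Working session

There is one attempt and no reset: what is moved stays moved. The work goes in short steps, Python scripts to look and compute and a shell command to move; the robot and the scene stay as the last step left them, time stands still between calls to the robot, and variables do not carry over. Pictures are saved under pics/ and viewed, at most 10 in all, crops included, and the job is handed in when it is done.

```bash
mkdir -p pics; cat > h.py <<'E'
import numpy as np, cv2
from scipy.spatial.transform import Rotation as R
from workcell import telemetry, optics, workorder
def ray(c,px):
    K=c["K"];d=np.array([[px]],float)
    u,v=(px[0]-K[0,2])/K[0,0],(px[1]-K[1,2])/K[1,1]
    s=np.array([u,v]);x=s.copy()
    for _ in range(20): x=s/(1+c["k1"]*(x@x))
    E=np.array(c["extrinsics"]);d=E[:3,:3]@np.array([x[0],x[1],1]);return E[:3,3],d/np.linalg.norm(d)
def proj(c,P):
    E=np.linalg.inv(np.array(c["extrinsics"]));p=E[:3,:3]@np.array(P)+E[:3,3]
    x=p[:2]/p[2];x=x*(1+c["k1"]*(x@x));return np.array([c["K"][0,0]*x[0]+c["K"][0,2],c["K"][1,1]*x[1]+c["K"][1,2]])
def tri(cs,pxs):
    A=np.zeros((3,3));b=np.zeros(3);L=[]
    for c,p in zip(cs,pxs):
        o,d=ray(c,p);M=np.eye(3)-np.outer(d,d);A+=M;b+=M@o;L.append((o,d))
    X=np.linalg.solve(A,b);return X,[np.linalg.norm((np.eye(3)-np.outer(d,d))@(X-o)) for o,d in L]
E
python3 - <<'E'
from h import *
for n in("scene","top"):
    c=optics.camera(n);cv2.imwrite(f"pics/{n}0.png",cv2.resize(c["color"][:,:,::-1],(800,600),interpolation=cv2.INTER_CUBIC))
    print(n,c["k1"],np.round(c["K"],1).tolist(),np.round(c["extrinsics"],3).tolist())
print(telemetry.get_obs())
E
```

```text
scene 0.049052799783857265 [[435.9, 0.0, 277.0], [0.0, 435.9, 214.6], [0.0, 0.0, 1.0]] [[-0.679, 0.485, -0.551, 1.281], [0.734, 0.44, -0.518, 0.738], [-0.009, -0.756, -0.654, 1.07], [0.0, 0.0, 0.0, 1.0]]
top -0.015563286915713622 [[465.4, 0.0, 281.6], [0.0, 465.4, 213.7], [0.0, 0.0, 1.0]] [[-0.016, -0.997, 0.082, 0.375], [-1.0, 0.017, 0.01, -0.005], [-0.012, -0.082, -0.997, 1.615], [0.0, 0.0, 0.0, 1.0]]
{'time': 0.1, 'q': array([-7.41394321e+01,  5.00706310e+00,  1.00385277e+01,  9.51009310e+01,
       -5.11707004e-04,  8.99984500e+01]), 'qd': array([ 0.03425858, -0.06326266,  0.12712445, -0.04008741, -0.01448997,
        0.12895126]), 'joint_efforts': array([-5.36128573e-04, -5.21561766e+01,  4.65653229e+01,  1.60194148e-02,
       -4.83557915e-05,  5.75564471e-06]), 'ee_pos': array([ 0.15025094, -0.52885042,  0.2306583 ]), 'tcp_rot': array([-1.79930534e+02,  5.09827423e-04,  1.58621185e+01]), 'wrist_force': array([-0.21482492,  0.26959581, -0.36916271]), 'torque': array([ 0.00169365, -0.03264707, -0.00229201]), 'grasp_force': 0.0, 'opening': 0.08573727372335492}
```

View pics/scene0.png

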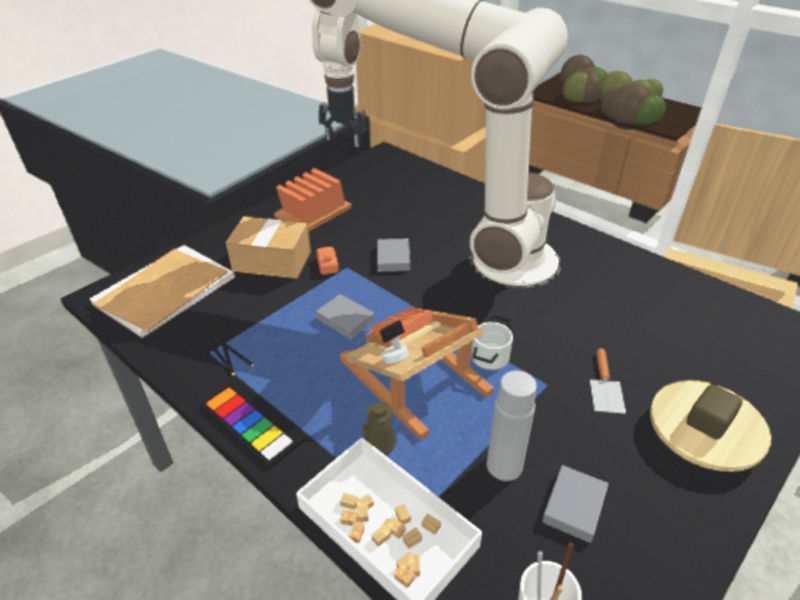

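View pics/top0.png

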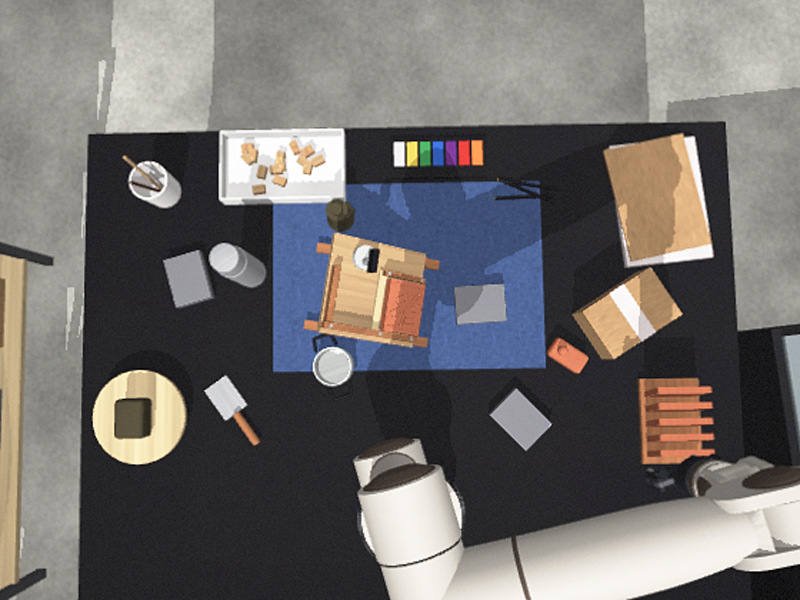

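The pictures show the board with the tile at its right (low) end: about (375,290) in top and (410,345) in scene. The clamp with its black grip is at (370,258) in top. I'll zoom in on the board to pick points.

```bash
python3 - <<'E'
from h import *
t=optics.camera("top")["color"];s=optics.camera("scene")["color"]
a=cv2.resize(t[155:255,210:320,::-1],None,fx=5,fy=5,interpolation=cv2.INTER_CUBIC) #550x500
cv2.imwrite("pics/ct.png",a)
b=cv2.resize(s[200:315,230:360,::-1],None,fx=5,fy=5,interpolation=cv2.INTER_CUBIC)
cv2.imwrite("pics/cs.png",b)
E
```

```text
(no output)
```

View pics/ct.png

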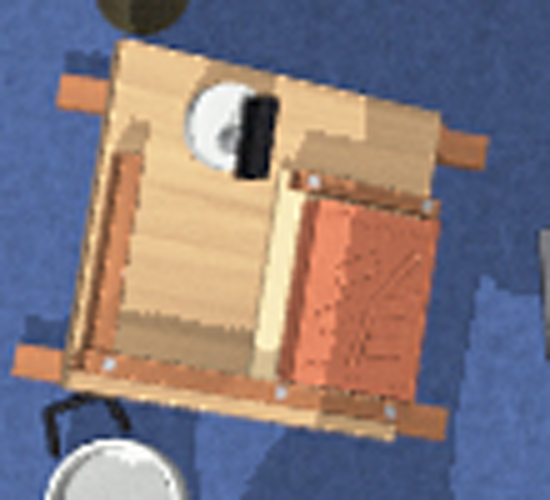

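View pics/cs.png

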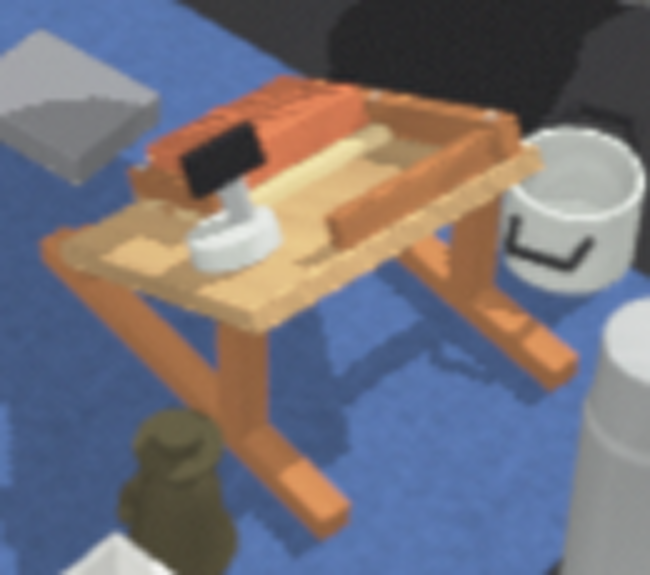

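Top crop (x5, offset 210,155): board corners at (118,40) and (440,112), head stop corner at (143,152), grip centre at (258,137), lip upper end at (285,190). The tile lies at the toe. Scene crop (offset 230,200): grip at (223,158), far low corner at (65,250). I'll cast these onto planes at their known heights and fit yaw and position.

```bash
cat >> h.py <<'E'
S=np.sin(np.radians(28));C=np.cos(np.radians(28))
def fit(cs,obs):
    # obs: (cam, px full-image, board point mm): ray on plane at known height -> 2D rigid fit
    a=[];w=[]
    for n,px,b in obs:
        b=np.array(b)/1000;z=.122+b[0]*S+b[2]*C;o,d=ray(cs[n],px);P=o+d*(z-o[2])/d[2]
        a.append(b[0]*C-b[2]*S+1j*b[1]);w.append(P[0]+1j*P[1])
    a=np.array(a);w=np.array(w);r=np.vdot(a-a.mean(),w-w.mean());yaw=np.angle(r)
    t=w.mean()-np.exp(1j*yaw)*a.mean();return yaw,t,np.round(1000*(w-t-np.exp(1j*yaw)*a)*np.exp(-1j*yaw),1)
E
python3 - <<'E'
from h import *
cs={n:optics.camera(n) for n in("top","scene")}
T=lambda u,v:((u+.5)/5-.5+210,(v+.5)/5-.5+155)
Sc=lambda u,v:((u+.5)/5-.5+230,(v+.5)/5-.5+200)
obs=[("top",T(118,40),(75,-151,0)),("top",T(440,112),(-160,-151,0)),("top",T(143,152),(57,-66,22)),("top",T(258,137),(0,-87,60)),("top",T(285,190),(-45,-66,8)),
("top",T(390,411),(-140,67,26)),("top",T(280,393),(-40,67,26))]
print(fit(cs,obs))
so=[("scene",Sc(223,158),(0,-87,60)),("scene",Sc(62,248),(-160,-151,0)),("scene",Sc(255,318),(75,-151,0))]
yaw,t,r=fit(cs,obs+so);print(yaw,t,r)
g,e=tri([cs["top"],cs["scene"]],[T(258,137),Sc(223,158)]);print("grip",g,e)
Rb=R.from_euler("zy",[yaw,-np.radians(28)]).as_matrix() if 0 else R.from_euler("ZY",[yaw,-np.radians(28)]).as_matrix()
O=np.array([t.real,t.imag,.122]);print(Rb.round(3));print((Rb.T@(g-O)*1000))
for n,b in dict(lip=(-45,-3,8),toe=(-152,-3,8),fence=(0,60,13),grip=(0,-87,60),feoc=(75,60,26),fe2=(-155,60,26),tileC=(-107,-3,40)).items():
    P=O+Rb@np.array(b)/1000;u=proj(cs["top"],P);v=proj(cs["scene"],P);print(n,P.round(3),((u-[210,155])*5).round(),((v-[230,200])*5).round())
E
```

```text
(np.float64(1.4371963383896675), np.complex128(0.5069954942051428+0.11222584405763779j), array([  2.7 +6.1j,   1.3+10.5j,   2.8 -8.1j,  -0.1 -3.8j,  -1.6 -1.8j,
         6.  -0.6j, -11.1 -2.3j]))
1.4398069924504437 (0.5051196798213385+0.11399718202298034j) [  0.8 +3.8j  -0.5 +8.8j   1.1-10.3j  -1.9 -5.9j  -3.3 -3.8j   4.7 -2.3j
 -12.5 -4.2j   0.7 -1.9j   5.2+12.1j   5.7 +3.6j]
grip [0.59160812 0.07379621 0.17568333] [np.float64(0.0023358544784824312), np.float64(0.002335854478482391)]
[[ 0.115 -0.991 -0.061]
 [ 0.875  0.131 -0.465]
 [ 0.469  0.     0.883]]
[-1.40800100e-02 -9.09983592e+01  6.08076208e+01]
lip [0.502 0.07  0.108] [266. 289.] [310. 160.]
toe [ 0.49  -0.023  0.058] [410. 311.] [218. 142.]
fence [0.445 0.116 0.133] [194. 377.] [423. 118.]
grip [0.588 0.075 0.175] [252. 144.] [223. 154.]
feoc [0.453 0.175 0.18 ] [ 91. 362.] [494. 112.]
fe2 [ 0.426 -0.026  0.072] [416. 405.] [277.  79.]
tileC [0.493 0.001 0.107] [373. 301.] [240. 106.]
```

```bash
python3 - <<'E'
from h import *
cs={n:optics.camera(n) for n in("top","scene")}
T=lambda u,v:((u+.5)/5-.5+210,(v+.5)/5-.5+155)
Sc=lambda u,v:((u+.5)/5-.5+230,(v+.5)/5-.5+200)
Y=-143
obs=[("top",T(118,40),(75,Y,0)),("top",T(440,112),(-160,Y,0)),("top",T(143,152),(57,-66,22)),("top",T(258,137),(0,-87,60)),("top",T(285,168),(-45,-78,8)),("top",T(436,203),(-155,-66,26))]
so=[("scene",Sc(223,158),(0,-87,60)),("scene",Sc(62,248),(-160,Y,0)),("scene",Sc(255,318),(75,Y,0)),("scene",Sc(340,248),(57,-66,0)),("scene",Sc(330,215),(57,-66,22))]
print(fit(cs,obs));print(fit(cs,so))
yaw,t,r=fit(cs,obs+so);print(yaw,t,r)
Rb=R.from_euler("ZY",[yaw,-np.radians(28)]).as_matrix()
O=np.array([t.real,t.imag,.122]);np.savez("b.npz",R=Rb,O=O)
im=cs["top"]["color"].copy(); 
for n,b in dict(lip=(-45,-3,8),lip1=(-45,60,8),grip=(0,-87,60),gt1=(7,-61,74),gt2=(-7,-113,74),f1=(75,60,26),f2=(-155,60,26),tA=(-62,-63,36),tB=(-62,57,36),tC=(-152,57,36)).items():
    P=O+Rb@np.array(b)/1000;u=proj(cs["top"],P);v=proj(cs["scene"],P);print(n,P.round(3),((u-[210,155])*5).round(),((v-[230,200])*5).round())
E
```

```text
(np.float64(1.4317297947964505), np.complex128(0.5116284340794645+0.11411239464293065j), array([ 1. +2.8j, -0.4+6.1j,  0.7-3.5j, -2.2+0.3j, -2. -0.1j,  2.8-5.6j]))
(np.float64(1.4141603394066942), np.complex128(0.5072287450779494+0.12079095667540149j), array([-4.1-1.5j,  1.8+1.7j,  2.4-1.4j, -0.2+0.5j,  0.1+0.8j]))
1.4317930470300668 (0.5094869923082762+0.11634736866019596j) [-0.9+0.4j -2.3+3.6j -1.2-5.9j -4.1-2.1j -3.9-2.5j  0.9-8.j  -1.5+1.9j
  3.4+7.j   3.9+0.2j  2.7+2.5j  3. +2.9j]
lip [0.506 0.073 0.108] [262. 283.] [308. 165.]
lip1 [0.444 0.082 0.108] [250. 379.] [381. 123.]
grip [0.592 0.076 0.175] [249. 138.] [220. 159.]
gt1 [0.566 0.08  0.191] [243. 175.] [253. 120.]
gt2 [0.616 0.06  0.184] [274.  97.] [172. 155.]
f1 [0.458 0.178 0.18 ] [ 87. 354.] [493. 118.]
f2 [ 0.429 -0.023  0.072] [411. 401.] [277.  83.]
tA [0.562 0.037 0.125] [316. 194.] [208. 164.]
tB [0.443 0.053 0.125] [293. 378.] [350.  84.]
tC [ 0.432 -0.025  0.082] [415. 396.] [272.  72.]
```

```bash
cat >> h.py <<'E'
import os
from scipy.linalg import logm,expm
if os.path.exists("b.npz"): B=np.load("b.npz");Rb,O=B["R"],B["O"]
def cur():
    o=telemetry.get_obs();T=np.eye(4);T[:3,:3]=R.from_euler("xyz",o["tcp_rot"],degrees=True).as_matrix();T[:3,3]=o["ee_pos"];return T,o
def inb(): # tcp in board frame, mm
    T,o=cur();b=Rb.T@(T[:3,3]-O)*1000;r=Rb.T@T[:3,:3]
    print("t",o["time"],"tcp b",b.round(1),"x_t yaw in b",np.degrees(np.arctan2(r[1,0],r[0,0])).round(1),"z_t",r[:,2].round(3),"Fb",(Rb.T@o["wrist_force"]).round(1),"Mb",(Rb.T@o["torque"]).round(2),"open",round(o["opening"],4),"gf",round(o["grasp_force"],1),"q",o["q"].round(0))
def target(b,yaw): # tool z = -board z, tool x at yaw(deg) from board x
    a=np.radians(yaw);x=np.array([np.cos(a),np.sin(a),0]);z=np.array([0,0,-1]);T=np.eye(4)
    T[:3,:3]=Rb@np.array([x,np.cross(z,x),z]).T;T[:3,3]=O+Rb@np.array(b)/1000;return T
def goto(b,yaw,n=10,show=0):
    A,_=cur();D=np.linalg.inv(A)@target(b,yaw);D=expm(np.real(logm(D))/n)
    print("row x",n,"t",D[:3,3].round(4),"a",R.from_matrix(D[:3,:3]).as_rotvec(degrees=True).round(2))
    if show:
        for i in range(1,n+1): A=A@D; print(A[:3,3].round(3))
E
python3 - <<'E'
from h import *
goto((-190,-3,70),0,15,1);inb()
E
```

```text
row x 15 t [ 0.0363 -0.0035  0.0181] a [ 1.08  1.65 -4.32]
[ 0.184 -0.516  0.213]
[ 0.217 -0.499  0.196]
[ 0.25 -0.48  0.18]
[ 0.281 -0.458  0.166]
[ 0.31  -0.434  0.153]
[ 0.338 -0.407  0.141]
[ 0.364 -0.377  0.131]
[ 0.388 -0.346  0.121]
[ 0.41  -0.312  0.114]
[ 0.429 -0.277  0.107]
[ 0.446 -0.24   0.102]
[ 0.46  -0.202  0.098]
[ 0.471 -0.163  0.096]
[ 0.479 -0.123  0.095]
[ 0.485 -0.083  0.095]
t 0.4 tcp b [-557.   266.3  419.8] x_t yaw in b -68.7 z_t [-0.469  0.    -0.883] Fb [0.6 0.6 0.5] Mb [0.02 0.03 0.02] open 0.0855 gf 0.0 q [-74.   5.  10.  95.  -0.  90.]
```

```bash
python3 - <<'E'
from h import *
goto((-200,-3,190),0,15,1)
E
```

```text
row x 15 t [ 0.0342 -0.0015  0.0105] a [ 1.08  1.65 -4.32]
[ 0.183 -0.518  0.221]
[ 0.214 -0.505  0.211]
[ 0.245 -0.489  0.203]
[ 0.275 -0.47   0.196]
[ 0.303 -0.449  0.19 ]
[ 0.33  -0.426  0.185]
[ 0.355 -0.401  0.181]
[ 0.379 -0.374  0.179]
[ 0.4   -0.345  0.178]
[ 0.419 -0.315  0.178]
[ 0.435 -0.283  0.179]
[ 0.449 -0.25   0.182]
[ 0.461 -0.216  0.185]
[ 0.47  -0.182  0.19 ]
[ 0.476 -0.147  0.196]
```

```bash
python3 -m handwheel '[{"tx":0.0342,"ty":-0.0015,"tz":0.0105,"ax":1.08,"ay":1.65,"az":-4.32,"jaw":0.1},{"tx":0.0342,"ty":-0.0015,"tz":0.0105,"ax":1.08,"ay":1.65,"az":-4.32,"jaw":0.1},{"tx":0.0342,"ty":-0.0015,"tz":0.0105,"ax":1.08,"ay":1.65,"az":-4.32,"jaw":0.1},{"tx":0.0342,"ty":-0.0015,"tz":0.0105,"ax":1.08,"ay":1.65,"az":-4.32,"jaw":0.1},{"tx":0.0342,"ty":-0.0015,"tz":0.0105,"ax":1.08,"ay":1.65,"az":-4.32,"jaw":0.1},{"tx":0.0342,"ty":-0.0015,"tz":0.0105,"ax":1.08,"ay":1.65,"az":-4.32,"jaw":0.1},{"tx":0.0342,"ty":-0.0015,"tz":0.0105,"ax":1.08,"ay":1.65,"az":-4.32,"jaw":0.1},{"tx":0.0342,"ty":-0.0015,"tz":0.0105,"ax":1.08,"ay":1.65,"az":-4.32,"jaw":0.1},{"tx":0.0342,"ty":-0.0015,"tz":0.0105,"ax":1.08,"ay":1.65,"az":-4.32,"jaw":0.1},{"tx":0.0342,"ty":-0.0015,"tz":0.0105,"ax":1.08,"ay":1.65,"az":-4.32,"jaw":0.1}]' 40
python3 - <<'E'
from h import *
inb();goto((-200,-3,190),0,5,1)
E
```

```text
time: 1.65
ee_pos: [0.4197, -0.3135, 0.1774]
tcp_rot: [-176.1, -18.9, 59.0]
wrist_force: [0.1, -0.2, 0.2]
opening: 0.047
grasp_force: 0.0
t 1.65 tcp b [-360.9   29.4  254.6] x_t yaw in b -21.9 z_t [-0.156 -0.063 -0.986] Fb [-0.  -0.1  0.2] Mb [ 0.01  0.3  -0.03] open 0.047 gf 0.0 q [-46.   9.   6.  97.  17.  73.]
row x 5 t [ 0.034  -0.0016  0.0103] a [ 1.06  1.64 -4.29]
[ 0.436 -0.282  0.179]
[ 0.45  -0.249  0.181]
[ 0.461 -0.216  0.185]
[ 0.47  -0.182  0.19 ]
[ 0.476 -0.147  0.196]
```

```bash
python3 -m handwheel '[{"tx":0.034,"ty":-0.0016,"tz":0.0103,"ax":1.06,"ay":1.64,"az":-4.29,"jaw":0.1},{"tx":0.034,"ty":-0.0016,"tz":0.0103,"ax":1.06,"ay":1.64,"az":-4.29,"jaw":0.1},{"tx":0.034,"ty":-0.0016,"tz":0.0103,"ax":1.06,"ay":1.64,"az":-4.29,"jaw":0.1},{"tx":0.034,"ty":-0.0016,"tz":0.0103,"ax":1.06,"ay":1.64,"az":-4.29,"jaw":0.1},{"tx":0.034,"ty":-0.0016,"tz":0.0103,"ax":1.06,"ay":1.64,"az":-4.29,"jaw":0.1},{"tx":0.002,"tz":0.028,"jaw":0.1},{"tx":0.002,"tz":0.028,"jaw":0.1},{"tx":0.002,"tz":0.028,"jaw":0.1},{"tx":0.002,"tz":0.028,"jaw":0.1},{"jaw":0.1}]'
python3 - <<'E'
from h import *
inb();goto((-185,-3,14),0,10)
for n in("top","scene"):
    c=optics.camera(n)["color"]
    s=c[150:262,210:360] if n=="top" else c[170:282,180:330]
    cv2.imwrite(f"pics/{n}1.png",cv2.resize(s[:,:,::-1],None,fx=5,fy=5,interpolation=cv2.INTER_CUBIC))
E
```

```text
t 1.65 tcp b [-360.9   29.4  254.6] x_t yaw in b -21.9 z_t [-0.156 -0.063 -0.986] Fb [-0.  -0.1  0.2] Mb [ 0.01  0.3  -0.03] open 0.047 gf 0.0 q [-46.   9.   6.  97.  17.  73.]
row x 10 t [ 0.0198 -0.0018  0.0227] a [ 0.53  0.82 -2.15]$[5]: bad value
```

View pics/scene1.png

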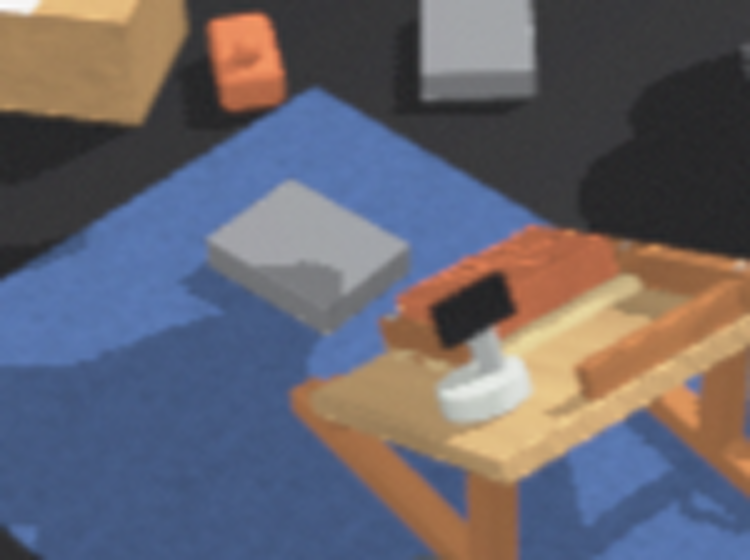

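The arm didn't move: every row needs all seven keys. The picture shows the untouched scene, with the tile at (500,290) on the ramp and a grey slab at (310,250) about 6 cm beyond the toe.

```bash
python3 -m handwheel '[{"tx":0.034,"ty":-0.0016,"tz":0.0103,"ax":1.06,"ay":1.64,"az":-4.29,"jaw":0.1},{"tx":0.034,"ty":-0.0016,"tz":0.0103,"ax":1.06,"ay":1.64,"az":-4.29,"jaw":0.1},{"tx":0.034,"ty":-0.0016,"tz":0.0103,"ax":1.06,"ay":1.64,"az":-4.29,"jaw":0.1},{"tx":0.034,"ty":-0.0016,"tz":0.0103,"ax":1.06,"ay":1.64,"az":-4.29,"jaw":0.1},{"tx":0.034,"ty":-0.0016,"tz":0.0103,"ax":1.06,"ay":1.64,"az":-4.29,"jaw":0.1},{"tx":0.002,"ty":0,"tz":0.028,"ax":0,"ay":0,"az":0,"jaw":0.1},{"tx":0.002,"ty":0,"tz":0.028,"ax":0,"ay":0,"az":0,"jaw":0.1},{"tx":0.002,"ty":0,"tz":0.028,"ax":0,"ay":0,"az":0,"jaw":0.1},{"tx":0.002,"ty":0,"tz":0.028,"ax":0,"ay":0,"az":0,"jaw":0.1},{"tx":0,"ty":0,"tz":0,"ax":0,"ay":0,"az":0,"jaw":0.1}]'
python3 - <<'E'
from h import *
inb();goto((-185,-3,14),0,10)
c=optics.camera("top")["color"]
cv2.imwrite("pics/top2.png",cv2.resize(c[150:262,210:360,::-1],None,fx=5,fy=5,interpolation=cv2.INTER_CUBIC))
E
```

```text
time: 3.0
ee_pos: [0.483, -0.0888, 0.0993]
tcp_rot: [-179.8, -27.9, 81.8]
wrist_force: [-0.9, 0.5, -0.3]
opening: 0.047
grasp_force: 0.0
t 3.0 tcp b [-193.3   -2.2   77.1] x_t yaw in b -0.2 z_t [-0.001  0.002 -1.   ] Fb [ 0.2  0.9 -0.5] Mb [-0.03  0.45 -0.02] open 0.047 gf 0.0 q [-25.   3. -10.  86.  27.  71.]
row x 10 t [0.0008 0.0001 0.0063] a [-0.01  0.01 -0.02]
```

View pics/top2.png

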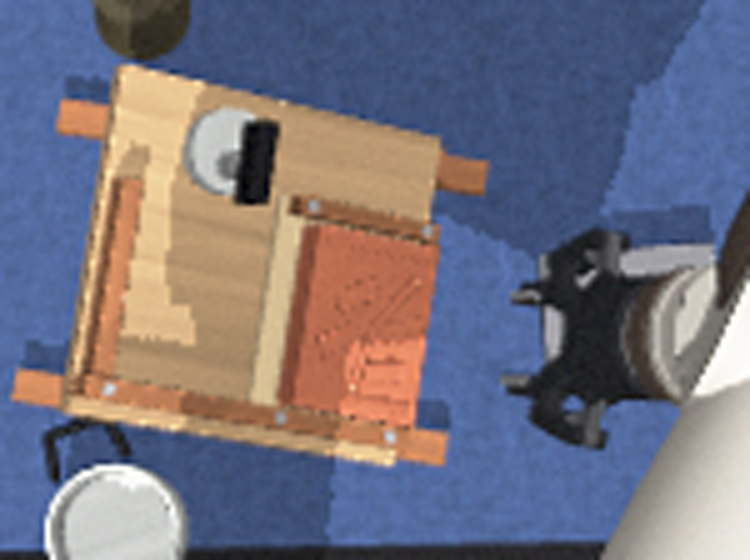

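The top crop shows fingertips at (520,293) and (512,383), and the tile's lower edge from (438,240) to (415,425). I'll check how well they line up across the slope.

```bash
python3 - <<'E'
from h import *
c=optics.camera("top");T,o=cur()
f=lambda P:((proj(c,P)-[210,150])*5+2).round()
print("tcp",f(T[:3,3]),[f((T@[0,s*.024,-.005,1])[:3]) for s in(-1,1)])
for b in[(-152,-63,36),(-152,57,36),(-62,-63,36),(-62,57,36),(-160,-3,16),(-160,60,26),(-155,60,26),(-155,-78,26),(-50,-78,26),(-45,-78,8)]:print(b,f(O+Rb@np.array(b)/1000))
E
```

```text
tcp [515. 340.] [array([514., 377.]), array([523., 304.])]
(-152, -63, 36) [439. 243.]
(-152, 57, 36) [417. 423.]
(-62, -63, 36) [318. 221.]
(-62, 57, 36) [295. 405.]
(-160, -3, 16) [424. 335.]
(-160, 60, 26) [420. 429.]
(-155, 60, 26) [413. 428.]
(-155, -78, 26) [438. 222.]
(-50, -78, 26) [297. 196.]
(-45, -78, 8) [279. 196.]
```

The model and the picture agree to about 2 mm. Next: go down behind the toe gap and approach the contact.

```bash
python3 -m handwheel '[{"tx":0.002,"ty":0,"tz":0.013,"ax":0,"ay":0,"az":0,"jaw":0.1},{"tx":0.002,"ty":0,"tz":0.013,"ax":0,"ay":0,"az":0,"jaw":0.1},{"tx":0.002,"ty":0,"tz":0.013,"ax":0,"ay":0,"az":0,"jaw":0.1},{"tx":0.001,"ty":0,"tz":0.013,"ax":0,"ay":0,"az":0,"jaw":0.1},{"tx":0.001,"ty":0,"tz":0.011,"ax":0,"ay":0,"az":0,"jaw":0.1},{"tx":0.005,"ty":0,"tz":0,"ax":0,"ay":0,"az":0,"jaw":0.1},{"tx":0.005,"ty":0,"tz":0,"ax":0,"ay":0,"az":0,"jaw":0.1},{"tx":0.005,"ty":0,"tz":0,"ax":0,"ay":0,"az":0,"jaw":0.1},{"tx":0.005,"ty":0,"tz":0,"ax":0,"ay":0,"az":0,"jaw":0.1},{"tx":0.005,"ty":0,"tz":0,"ax":0,"ay":0,"az":0,"jaw":0.1}]'
python3 -c "
from h import *
inb()"
```

```text
time: 4.35
ee_pos: [0.4926, -0.0317, 0.0605]
tcp_rot: [180.0, -27.8, 81.9]
wrist_force: [1.7, -6.8, -2.8]
opening: 0.0466
grasp_force: 3.7
t 4.35 tcp b [-160.4   -3.7   15.6] x_t yaw in b -0.2 z_t [-0.003 -0.002 -1.   ] Fb [-7.  -2.6  0.5] Mb [-0.52  1.85 -0.11] open 0.0466 gf 3.7 q [-19.   1. -16.  78.  27.  78.]
```

Contact made (about 7 N). Pushing up the slope.

```bash
python3 -m handwheel '[{"tx":0.008,"ty":0,"tz":0,"ax":0,"ay":0,"az":0,"jaw":0.1},{"tx":0.008,"ty":0,"tz":0,"ax":0,"ay":0,"az":0,"jaw":0.1},{"tx":0.008,"ty":0,"tz":0,"ax":0,"ay":0,"az":0,"jaw":0.1},{"tx":0.008,"ty":0,"tz":0,"ax":0,"ay":0,"az":0,"jaw":0.1},{"tx":0.008,"ty":0,"tz":0,"ax":0,"ay":0,"az":0,"jaw":0.1},{"tx":0.008,"ty":0,"tz":0,"ax":0,"ay":0,"az":0,"jaw":0.1},{"tx":0.008,"ty":0,"tz":0,"ax":0,"ay":0,"az":0,"jaw":0.1},{"tx":0.008,"ty":0,"tz":0,"ax":0,"ay":0,"az":0,"jaw":0.1},{"tx":0.008,"ty":0,"tz":0,"ax":0,"ay":0,"az":0,"jaw":0.1},{"tx":0.008,"ty":0,"tz":0,"ax":0,"ay":0,"az":0,"jaw":0.1}]'
python3 -c "
from h import *
inb();c=optics.camera('scene');cv2.imwrite('pics/s3.png',cv2.resize(c['color'][170:282,210:360,::-1],None,fx=5,fy=5))"
```

```text
time: 5.6
ee_pos: [0.5031, 0.0373, 0.0981]
tcp_rot: [179.9, -27.7, 81.8]
wrist_force: [1.4, -11.8, 1.5]
opening: 0.0472
grasp_force: 4.7
t 5.6 tcp b [-81.1  -4.7  16.1] x_t yaw in b -0.2 z_t [-0.005 -0.004 -1.   ] Fb [-9.5 -3.   6.7] Mb [-0.6   2.19 -0.18] open 0.0472 gf 4.7 q [-11.  -2. -16.  78.  28.  87.]
```

View pics/s3.png

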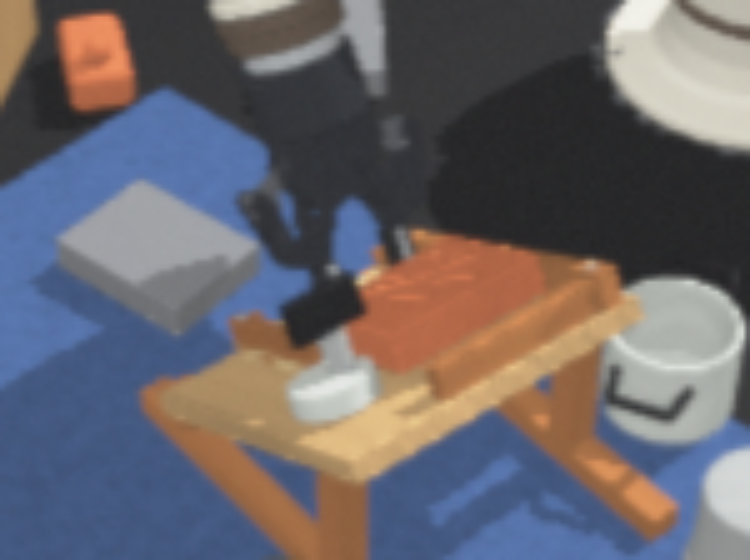

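The scene crop shows the tile well up the board at (460,300), tipped over the lip, with both fingers behind it. Continuing.

```bash
python3 -m handwheel '[{"tx":0.004,"ty":0,"tz":0,"ax":0,"ay":0,"az":0,"jaw":0.1},{"tx":0.004,"ty":0,"tz":0,"ax":0,"ay":0,"az":0,"jaw":0.1},{"tx":0.004,"ty":0,"tz":0,"ax":0,"ay":0,"az":0,"jaw":0.1},{"tx":0.004,"ty":0,"tz":0,"ax":0,"ay":0,"az":0,"jaw":0.1},{"tx":0.003,"ty":0,"tz":0,"ax":0,"ay":0,"az":0,"jaw":0.1},{"tx":0.003,"ty":0,"tz":0,"ax":0,"ay":0,"az":0,"jaw":0.1},{"tx":0.002,"ty":0,"tz":0,"ax":0,"ay":0,"az":0,"jaw":0.1},{"tx":0.002,"ty":0,"tz":0,"ax":0,"ay":0,"az":0,"jaw":0.1},{"tx":0.002,"ty":0,"tz":0,"ax":0,"ay":0,"az":0,"jaw":0.1},{"tx":0,"ty":0,"tz":0,"ax":0,"ay":0,"az":0,"jaw":0.1}]'
python3 -c "
from h import *
inb();c=optics.camera('scene');cv2.imwrite('pics/s4.png',cv2.resize(c['color'][170:282,210:360,::-1],None,fx=5,fy=5))"
```

```text
time: 6.9
ee_pos: [0.5054, 0.0632, 0.1104]
tcp_rot: [-179.9, -27.9, 81.8]
wrist_force: [0.1, -2.5, -3.6]
opening: 0.0466
grasp_force: 2.2
t 6.9 tcp b [-52.5  -3.3  14.7] x_t yaw in b -0.2 z_t [-0.002  0.    -1.   ] Fb [-3.8 -0.5 -2. ] Mb [-0.24  1.38 -0.02] open 0.0466 gf 2.2 q [ -8.  -3. -15.  78.  28.  90.]
```

```bash
python3 -m handwheel '[{"tx":0.001,"ty":0,"tz":0,"ax":0,"ay":0,"az":0,"jaw":0.1},{"tx":0.001,"ty":0,"tz":0,"ax":0,"ay":0,"az":0,"jaw":0.1},{"tx":0.001,"ty":0,"tz":0,"ax":0,"ay":0,"az":0,"jaw":0.1},{"tx":0.001,"ty":0,"tz":0,"ax":0,"ay":0,"az":0,"jaw":0.1},{"tx":0,"ty":0,"tz":0,"ax":0,"ay":0,"az":0,"jaw":0.1},{"tx":0,"ty":0,"tz":0,"ax":0,"ay":0,"az":0,"jaw":0.1},{"tx":0,"ty":0,"tz":0,"ax":0,"ay":0,"az":0,"jaw":0.1},{"tx":0,"ty":0,"tz":0,"ax":0,"ay":0,"az":0,"jaw":0.1},{"tx":0,"ty":0,"tz":0,"ax":0,"ay":0,"az":0,"jaw":0.1},{"tx":0,"ty":0,"tz":0,"ax":0,"ay":0,"az":0,"jaw":0.1}]'
python3 -c "
from h import *
inb();c=optics.camera('scene');d=optics.camera('top');z=lambda i:cv2.resize(i[:,:,::-1],None,fx=4,fy=4)
cv2.imwrite('pics/s5.png',np.hstack([z(c['color'][200:300,250:350]),z(d['color'][160:260,215:315])]))"
```

```text
time: 8.2
ee_pos: [0.5062, 0.0668, 0.1128]
tcp_rot: [-180.0, -27.9, 81.9]
wrist_force: [-0.1, -2.1, -4.9]
opening: 0.0471
grasp_force: 1.7
t 8.2 tcp b [-48.1  -3.6  15.1] x_t yaw in b -0.2 z_t [-0.001 -0.001 -1.   ] Fb [-4.2 -0.2 -3.3] Mb [0.02 1.15 0.  ] open 0.0471 gf 1.7 q [ -8.  -3. -15.  78.  28.  91.]
```

View pics/s5.png

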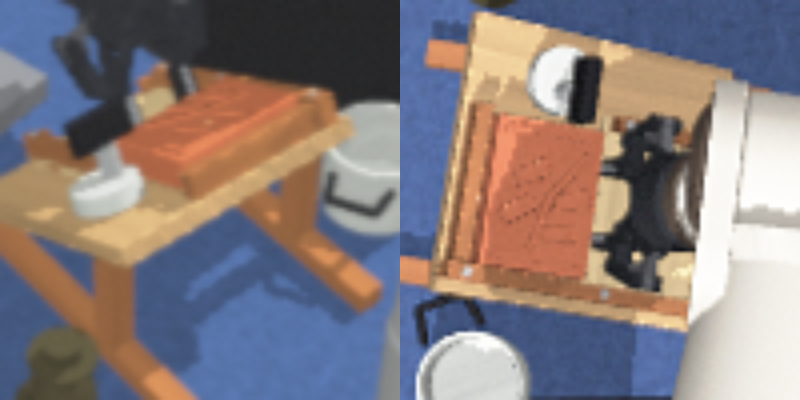

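The left half (scene) shows the tile at (200,130) low in the recess by the fence. The right half (top) shows it near the head stop, with the fingers behind it at about (610,170) and (600,240). I'll back off, rise, and check it stays.

```bash
python3 -m handwheel '[{"tx":-0.003,"ty":0,"tz":0,"ax":0,"ay":0,"az":0,"jaw":0.1},{"tx":-0.004,"ty":0,"tz":0,"ax":0,"ay":0,"az":0,"jaw":0.1},{"tx":-0.006,"ty":0,"tz":0,"ax":0,"ay":0,"az":0,"jaw":0.1},{"tx":-0.006,"ty":0,"tz":-0.01,"ax":0,"ay":0,"az":0,"jaw":0.1},{"tx":-0.003,"ty":0,"tz":-0.025,"ax":0,"ay":0,"az":0,"jaw":0.1},{"tx":0,"ty":0,"tz":-0.025,"ax":0,"ay":0,"az":0,"jaw":0.1},{"tx":0,"ty":0,"tz":-0.025,"ax":0,"ay":0,"az":0,"jaw":0.1},{"tx":0,"ty":0,"tz":-0.025,"ax":0,"ay":0,"az":0,"jaw":0.1},{"tx":0,"ty":0,"tz":-0.02,"ax":0,"ay":0,"az":0,"jaw":0.1},{"tx":0,"ty":0,"tz":0,"ax":0,"ay":0,"az":0,"jaw":1}]'
python3 - <<'E'
from h import *
inb();c=optics.camera('scene');d=optics.camera('top');z=lambda i:cv2.resize(i[:,:,::-1],None,fx=4,fy=4)
cv2.imwrite('pics/s6.png',np.hstack([z(c['color'][200:300,250:350]),z(d['color'][160:260,215:315])]))
for b in [(-40,-63,28),(50,-63,28),(50,57,28),(-40,57,28),(7,-63,0),(-40,-3,28)]:
    P=O+Rb@np.array(b)/1000;print(b,((proj(c,P)-[250,200])*4+2).round(),((proj(d,P)-[215,160])*4+[402,2]).round())
# black grip mask in top, for the bar's direction
im=d["color"][165:200,235:280].astype(int);m=(im.max(2)<45).astype(np.uint8)
k,l,s,ce=cv2.connectedComponentsWithStats(m);i=1+np.argmax(s[1:,4]);pts=np.argwhere(l==i)[:,::-1].astype(np.float32)
r=cv2.minAreaRect(pts);print(s[i],ce[i]+[235,165],r)
box=cv2.boxPoints(r)+[235,165];h=[]
for p in box:
    o,v=ray(d,p);n=Rb[:,2];P=o+v*((O+n*.070-o)@n)/(v@n);h.append(Rb.T@(P-O)*1000)
h=np.array(h);print(h.round(1),h.mean(0))
goto((0,-87,130),-90,10,1)
E
```

```text
time: 9.55
ee_pos: [0.4955, -0.0137, 0.2188]
tcp_rot: [179.9, -27.9, 81.9]
wrist_force: [0.2, -0.3, 0.2]
opening: 0.0634
grasp_force: 0.0
t 9.55 tcp b [-70.   -4.2 146.8] x_t yaw in b -0.2 z_t [-0.001 -0.003 -1.   ] Fb [-0.2 -0.2  0.3] Mb [-0.01  0.43  0.01] open 0.0634 gf 0.0 q [-17.  -1.  -1.  94.  28.  80.]
(-40, -63, 28) [107. 146.] [606. 133.]
(50, -63, 28) [174. 162.] [503. 114.]
(50, 57, 28) [292.  92.] [483. 266.]
(-40, 57, 28) [221.  81.] [587. 281.]
(7, -63, 0) [152. 186.] [539. 125.]
(-40, -3, 28) [165. 113.] [597. 207.]
[22 10  8 16 90] [260.83333333 182.3       ] ((25.507694244384766, 17.438461303710938), (6.325770854949951, 15.628376007080078), 7.125016689300537)
[[  12.7  -61.1   70. ]
 [  12.9 -109.8   70. ]
 [  -8.6 -111.3   70. ]
 [  -8.7  -62.3   70. ]] [  2.06610274 -86.10777729  70.        ]
row x 10 t [0.0119 0.002  0.0015] a [0.01 0.   8.98]
[ 0.498 -0.002  0.221]
[0.504 0.008 0.225]
[0.511 0.017 0.229]
[0.519 0.026 0.232]
[0.529 0.033 0.235]
[0.54  0.038 0.237]
[0.551 0.042 0.238]
[0.563 0.044 0.239]
[0.575 0.045 0.238]
[0.587 0.044 0.237]
```

View pics/s6.png

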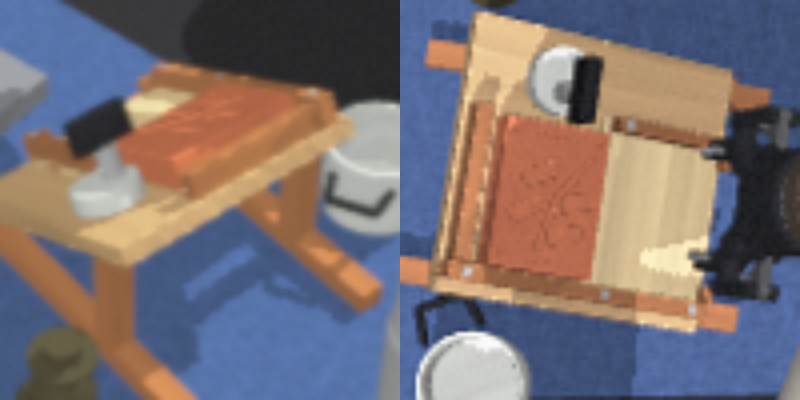

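The tile sits in the recess region: top corners at about (609,132), (593,281), (505,115), (487,267), against (606,133), (587,281), (503,114), (483,266) predicted for flat at x=5. To tell flat from resting on the lip, I'll triangulate its lower edge in both views.

```bash
python3 - <<'E'
from h import *
cs={n:optics.camera(n) for n in("scene","top")}
def prof(n,y,xs,z):
    im=cs[n]["color"].astype(np.float32);px=np.array([proj(cs[n],O+Rb@np.array((x,y,z))/1000) for x in xs],np.float32)
    v=cv2.remap(im,px[None,:,0],px[None,:,1],cv2.INTER_LINEAR)[0]
    return v[:,1]/v[:,0],px
def edge(n,y,z,lo,hi):
    xs=np.arange(lo,hi,.5);g,px=prof(n,y,xs,z);i=np.argmax(np.abs(cv2.GaussianBlur(g[None],(9,1),1.5)[0][6:]-cv2.GaussianBlur(g[None],(9,1),1.5)[0][:-6]))+3
    return xs[i],px[i],g[[0,-1]].round(2)
for y in(-40,-20,0,20,40):
    a=edge("top",y,28,-62,-20);b=edge("scene",y,28,-70,-20)
    o,d=ray(cs["top"],a[1]);w=[]
    X,e=tri([cs["top"],cs["scene"]],[a[1],b[1]])
    print(y,"top edge x",a[0],a[2],"scene edge x",b[0],b[2],(Rb.T@(X-O)*1000).round(1),np.round(e,4))
for y in(-40,0,40):
    a=edge("top",y,28,25,60);b=edge("scene",y,28,25,60);print("upper",y,a[0],a[2],b[0],b[2])
E
```

```text
-40 top edge x -45.0 [0.88 0.58] scene edge x -48.5 [0.99 0.58] [-45.4 -40.7  28.7] [0.001 0.001]
-20 top edge x -44.0 [0.88 0.57] scene edge x -38.5 [0.9  0.58] [-43.3 -18.9  26.9] [0.0016 0.0016]
0 top edge x -43.5 [0.89 0.59] scene edge x -39.5 [0.94 0.57] [-43.    0.8  27.2] [0.0012 0.0012]
20 top edge x -42.5 [0.89 0.58] scene edge x -36.0 [0.89 0.57] [-41.6  21.4  26.7] [0.0019 0.0019]
40 top edge x -42.0 [0.88 0.57] scene edge x -36.5 [0.68 0.58] [-41.2  41.2  27. ] [0.0017 0.0017]
upper -40 55.0 [0.58 0.72] 33.0 [0.58 0.58]
upper 0 54.0 [0.58 0.76] 34.0 [0.58 0.58]
upper 40 55.0 [0.59 0.8 ] 31.0 [0.57 0.58]
```

The lower edge is at z≈27 mm, so the tile lies flat in the recess (36 would mean on the lip). The grip lies along board y (cam angle ≈ 0). Moving over the grip.

```bash
python3 -m handwheel '[{"tx":0.0119,"ty":0.002,"tz":0.0015,"ax":0,"ay":0,"az":8.98,"jaw":1},{"tx":0.0119,"ty":0.002,"tz":0.0015,"ax":0,"ay":0,"az":8.98,"jaw":1},{"tx":0.0119,"ty":0.002,"tz":0.0015,"ax":0,"ay":0,"az":8.98,"jaw":1},{"tx":0.0119,"ty":0.002,"tz":0.0015,"ax":0,"ay":0,"az":8.98,"jaw":1},{"tx":0.0119,"ty":0.002,"tz":0.0015,"ax":0,"ay":0,"az":8.98,"jaw":1},{"tx":0.0119,"ty":0.002,"tz":0.0015,"ax":0,"ay":0,"az":8.98,"jaw":1},{"tx":0.0119,"ty":0.002,"tz":0.0015,"ax":0,"ay":0,"az":8.98,"jaw":1},{"tx":0.0119,"ty":0.002,"tz":0.0015,"ax":0,"ay":0,"az":8.98,"jaw":1},{"tx":0.0119,"ty":0.002,"tz":0.0015,"ax":0,"ay":0,"az":8.98,"jaw":1},{"tx":0.0119,"ty":0.002,"tz":0.0015,"ax":0,"ay":0,"az":8.98,"jaw":1}]'
python3 - <<'E'
from h import *
inb();goto((0,-87,50),-90,8)
c=optics.camera("scene");im=c["color"][210:275,245:320].astype(int);m=(im.max(2)<50).astype(np.uint8)
k,l,s,ce=cv2.connectedComponentsWithStats(m)
for i in range(1,k):
    if s[i,4]>40: print(s[i],ce[i]+[245,210],proj(c,O+Rb@[0,-.087,.06]))
E
```

```text
time: 11.0
ee_pos: [0.5872, 0.0443, 0.236]
tcp_rot: [-152.1, 0.1, -8.2]
wrist_force: [0.6, 0.5, 0.5]
opening: 0.0855
grasp_force: 0.0
t 11.0 tcp b [  0.  -87.  129.1] x_t yaw in b -90.2 z_t [-0.001  0.001 -1.   ] Fb [ 0.7 -0.5  0.2] Mb [-0.    0.4   0.01] open 0.0855 gf 0.0 q [ -9.   8.  10.  93.  28. 179.]
row x 8 t [ 0.     -0.      0.0099] a [ 0.01  0.   -0.03]
[ 51   0  24  10 177] [308.89265537 213.36158192] [274.02785701 231.74567303]
[ 22  16  15  13 109] [273.91743119 231.80733945] [274.02785701 231.74567303]
```

The grip's centre in the scene view matches the model to 0.2 px. Descend and pinch.

```bash
python3 -m handwheel '[{"tx":0,"ty":0,"tz":0.013,"ax":0,"ay":0,"az":0,"jaw":1},{"tx":0,"ty":0,"tz":0.013,"ax":0,"ay":0,"az":0,"jaw":1},{"tx":0,"ty":0,"tz":0.013,"ax":0,"ay":0,"az":0,"jaw":1},{"tx":0,"ty":0,"tz":0.013,"ax":0,"ay":0,"az":0,"jaw":1},{"tx":0,"ty":0,"tz":0.013,"ax":0,"ay":0,"az":0,"jaw":1},{"tx":0,"ty":0,"tz":0.013,"ax":0,"ay":0,"az":0,"jaw":1},{"tx":0,"ty":0,"tz":0,"ax":0,"ay":0,"az":0,"jaw":0},{"tx":0,"ty":0,"tz":0,"ax":0,"ay":0,"az":0,"jaw":-1},{"tx":0,"ty":0,"tz":0,"ax":0,"ay":0,"az":0,"jaw":-1},{"tx":0,"ty":0,"tz":0,"ax":0,"ay":0,"az":0,"jaw":-1}]' 40
python3 -c "
from h import *
inb()"
```

```text
time: 12.3
ee_pos: [0.5913, 0.0739, 0.1742]
tcp_rot: [-150.5, -0.3, -6.5]
wrist_force: [3.3, 61.1, 26.8]
opening: 0.013
grasp_force: 40.6
t 12.3 tcp b [ -2.6 -86.9  60.5] x_t yaw in b -88.5 z_t [ 0.026  0.008 -1.   ] Fb [66.4  5.2 -4.9] Mb [  1.22 -12.15  -0.29] open 0.013 gf 40.6 q [ -6.   8.   3.  85.  29. 180.]
```

The last joint ran into its range (180°), which skewed the pose. I'll let go, go up, and take the grip with the half-turned hand instead.

```bash
python3 -m handwheel '[{"tx":0,"ty":0,"tz":0,"ax":0,"ay":0,"az":0,"jaw":1},{"tx":0,"ty":0,"tz":0,"ax":0,"ay":0,"az":0,"jaw":1},{"tx":0,"ty":0,"tz":0,"ax":0,"ay":0,"az":0,"jaw":1},{"tx":0,"ty":0,"tz":-0.02,"ax":0,"ay":0,"az":0,"jaw":1},{"tx":0,"ty":0,"tz":-0.02,"ax":0,"ay":0,"az":0,"jaw":1},{"tx":0,"ty":0,"tz":-0.02,"ax":0,"ay":0,"az":-5,"jaw":1},{"tx":0,"ty":0,"tz":0,"ax":0,"ay":0,"az":-10,"jaw":1},{"tx":0,"ty":0,"tz":0,"ax":0,"ay":0,"az":-10,"jaw":1},{"tx":0,"ty":0,"tz":0,"ax":0,"ay":0,"az":-10,"jaw":1},{"tx":0,"ty":0,"tz":0,"ax":0,"ay":0,"az":-10,"jaw":1}]'
python3 - <<'E'
from h import *
inb();goto((0,-87,120),90,13,1)
cs={n:optics.camera(n) for n in("scene","top")}
c=cs["scene"];im=c["color"][210:275,245:320].astype(int);m=(im.max(2)<50).astype(np.uint8)
k,l,s,ce=cv2.connectedComponentsWithStats(m)
for i in range(1,k):
    if s[i,4]>40: print(s[i],ce[i]+[245,210])
E
```

```text
time: 13.55
ee_pos: [0.5868, 0.0379, 0.2206]
tcp_rot: [-159.2, -19.8, 34.9]
wrist_force: [0.5, 0.9, -0.5]
opening: 0.0852
grasp_force: 0.0
t 13.55 tcp b [-12.9 -87.4 118.5] x_t yaw in b -43.6 z_t [ 0.007  0.01  -1.   ] Fb [ 0.6 -0.4 -0.9] Mb [-0.01  0.44 -0.02] open 0.0852 gf 0.0 q [-10.   9.   9.  92.  28. 131.]
row x 13 t [ 0.0012  0.0004 -0.0001] a [ -0.03  -0.06 -10.27]
[0.588 0.038 0.221]
[0.589 0.039 0.221]
[0.59  0.039 0.222]
[0.591 0.04  0.223]
[0.591 0.041 0.223]
[0.591 0.042 0.224]
[0.592 0.043 0.225]
[0.591 0.044 0.225]
[0.591 0.045 0.226]
[0.591 0.046 0.227]
[0.59  0.047 0.227]
[0.589 0.048 0.228]
[0.588 0.048 0.228]
[ 51   0  24  10 177] [308.92655367 213.36723164]
[ 22  16  15  13 107] [273.79439252 231.85046729]
```

```bash
python3 -m handwheel '[{"tx":0.0012,"ty":0.0004,"tz":0,"ax":0,"ay":0,"az":-10.3,"jaw":1},{"tx":0.0012,"ty":0.0004,"tz":0,"ax":0,"ay":0,"az":-10.3,"jaw":1},{"tx":0.0012,"ty":0.0004,"tz":0,"ax":0,"ay":0,"az":-10.3,"jaw":1},{"tx":0.0012,"ty":0.0004,"tz":0,"ax":0,"ay":0,"az":-10.3,"jaw":1},{"tx":0.0012,"ty":0.0004,"tz":0,"ax":0,"ay":0,"az":-10.3,"jaw":1},{"tx":0.0012,"ty":0.0004,"tz":0,"ax":0,"ay":0,"az":-10.3,"jaw":1},{"tx":0.0012,"ty":0.0004,"tz":0,"ax":0,"ay":0,"az":-10.3,"jaw":1},{"tx":0.0012,"ty":0.0004,"tz":0,"ax":0,"ay":0,"az":-10.3,"jaw":1},{"tx":0.0012,"ty":0.0004,"tz":0,"ax":0,"ay":0,"az":-10.3,"jaw":1},{"tx":0.0012,"ty":0.0004,"tz":0,"ax":0,"ay":0,"az":-10.3,"jaw":1}]'
python3 - <<'E'
from h import *
inb();goto((0,-87,110),90,5)
E
```

```text
time: 14.9
ee_pos: [0.591, 0.047, 0.2257]
tcp_rot: [155.3, -14.5, 144.6]
wrist_force: [0.2, -0.6, -0.2]
opening: 0.0854
grasp_force: 0.0
t 14.9 tcp b [ -2.  -90.4 118.5] x_t yaw in b 59.2 z_t [ 0.007  0.01  -1.   ] Fb [-0.6 -0.3  0.1] Mb [ 0.02  0.43 -0.02] open 0.0854 gf 0.0 q [-9.  9. 10. 92. 28. 30.]
row x 5 t [0.0008 0.0002 0.0017] a [ 0.05 -0.13 -6.16]
```

```bash
python3 -m handwheel '[{"tx":0.0008,"ty":0.0002,"tz":0.0017,"ax":0.05,"ay":-0.13,"az":-6.16,"jaw":1},{"tx":0.0008,"ty":0.0002,"tz":0.0017,"ax":0.05,"ay":-0.13,"az":-6.16,"jaw":1},{"tx":0.0008,"ty":0.0002,"tz":0.0017,"ax":0.05,"ay":-0.13,"az":-6.16,"jaw":1},{"tx":0.0008,"ty":0.0002,"tz":0.0017,"ax":0.05,"ay":-0.13,"az":-6.16,"jaw":1},{"tx":0.0008,"ty":0.0002,"tz":0.0017,"ax":0.05,"ay":-0.13,"az":-6.16,"jaw":1},{"tx":0,"ty":0,"tz":0.012,"ax":0,"ay":0,"az":0,"jaw":1},{"tx":0,"ty":0,"tz":0.012,"ax":0,"ay":0,"az":0,"jaw":1},{"tx":0,"ty":0,"tz":0.012,"ax":0,"ay":0,"az":0,"jaw":1},{"tx":0,"ty":0,"tz":0.012,"ax":0,"ay":0,"az":0,"jaw":1},{"tx":0,"ty":0,"tz":0.012,"ax":0,"ay":0,"az":0,"jaw":1}]'
python3 - <<'E'
from h import *
inb();goto((0,-87,50),90,1)
E
```

```text
time: 16.15
ee_pos: [0.5923, 0.082, 0.1656]
tcp_rot: [152.0, -0.1, 172.0]
wrist_force: [0.1, 0.1, 0.3]
opening: 0.0851
grasp_force: 0.0
t 16.15 tcp b [  0.6 -86.8  49.1] x_t yaw in b 89.9 z_t [ 0.  0. -1.] Fb [ 0.3 -0.1  0.3] Mb [-0.03  0.4   0.02] open 0.0851 gf 0.0 q [-5.  7.  1. 83. 28.  3.]
row x 1 t [-0.0002 -0.0006 -0.0009] a [ 0.02 -0.01 -0.09]
```

Well placed. Closing with moderate force.

```bash
python3 -m handwheel '[{"tx":0,"ty":0,"tz":0,"ax":0,"ay":0,"az":0,"jaw":0},{"tx":0,"ty":0,"tz":0,"ax":0,"ay":0,"az":0,"jaw":0},{"tx":0,"ty":0,"tz":0,"ax":0,"ay":0,"az":0,"jaw":-0.4},{"tx":0,"ty":0,"tz":0,"ax":0,"ay":0,"az":0,"jaw":-0.55},{"tx":0,"ty":0,"tz":0,"ax":0,"ay":0,"az":0,"jaw":-1},{"tx":0,"ty":0,"tz":0,"ax":0,"ay":0,"az":0,"jaw":-1},{"tx":0,"ty":0,"tz":0,"ax":0,"ay":0,"az":0,"jaw":-1},{"tx":0,"ty":0,"tz":0,"ax":0,"ay":0,"az":0,"jaw":-1},{"tx":0,"ty":0,"tz":0,"ax":0,"ay":0,"az":0,"jaw":-1},{"tx":0,"ty":0,"tz":0,"ax":0,"ay":0,"az":0,"jaw":-1}]' 50
python3 - <<'E'
from h import *
inb()
E
```

```text
time: 17.4
ee_pos: [0.5923, 0.0795, 0.1661]
tcp_rot: [152.2, -0.0, 171.9]
wrist_force: [-2.9, -12.0, -0.2]
opening: 0.0128
grasp_force: 49.6
t 17.4 tcp b [ -1.4 -87.1  50.7] x_t yaw in b 89.9 z_t [-0.003 -0.001 -1.   ] Fb [-10.9   1.2   5.6] Mb [0.19 2.32 0.25] open 0.0128 gf 49.6 q [-5.  7.  2. 83. 28.  3.]
```

The clamp axis is about 2 mm lower in x than modelled (11 N side force). Correct that and start turning.

```bash
python3 -m handwheel '[{"tx":0,"ty":-0.001,"tz":0,"ax":0,"ay":0,"az":0,"jaw":-1},{"tx":0,"ty":-0.001,"tz":0,"ax":0,"ay":0,"az":0,"jaw":-1},{"tx":0,"ty":0,"tz":0,"ax":0,"ay":0,"az":-3,"jaw":-1},{"tx":0,"ty":0,"tz":0,"ax":0,"ay":0,"az":-5,"jaw":-1},{"tx":0,"ty":0,"tz":0,"ax":0,"ay":0,"az":-5,"jaw":-1},{"tx":0,"ty":0,"tz":0,"ax":0,"ay":0,"az":-5,"jaw":-1},{"tx":0,"ty":0,"tz":0,"ax":0,"ay":0,"az":-5,"jaw":-1},{"tx":0,"ty":0,"tz":0,"ax":0,"ay":0,"az":-5,"jaw":-1},{"tx":0,"ty":0,"tz":0,"ax":0,"ay":0,"az":-5,"jaw":-1},{"tx":0,"ty":0,"tz":0,"ax":0,"ay":0,"az":0,"jaw":-1}]' 80
python3 - <<'E'
from h import *
inb()
E
```

```text
time: 18.65
ee_pos: [0.5923, 0.0793, 0.1661]
tcp_rot: [156.0, 14.8, -158.2]
wrist_force: [-2.8, -5.7, 5.0]
opening: 0.0126
grasp_force: 79.4
t 18.65 tcp b [ -1.6 -87.1  50.8] x_t yaw in b 122.9 z_t [-0.001 -0.001 -1.   ] Fb [-3.   2.   7.2] Mb [0.26 1.27 0.2 ] open 0.0126 gf 79.4 q [ -5.   7.   2.  83.  28. -30.]
```

```bash
python3 -m handwheel '[{"tx":0,"ty":0,"tz":0,"ax":0,"ay":0,"az":-4,"jaw":-1},{"tx":0,"ty":0,"tz":0,"ax":0,"ay":0,"az":-4,"jaw":-1},{"tx":0,"ty":0,"tz":0,"ax":0,"ay":0,"az":-4,"jaw":-1},{"tx":0,"ty":0,"tz":0,"ax":0,"ay":0,"az":-4,"jaw":-1},{"tx":0,"ty":0,"tz":0,"ax":0,"ay":0,"az":-4,"jaw":-1},{"tx":0,"ty":0,"tz":0,"ax":0,"ay":0,"az":-4,"jaw":-1},{"tx":0,"ty":0,"tz":0,"ax":0,"ay":0,"az":-4,"jaw":-1},{"tx":0,"ty":0,"tz":0,"ax":0,"ay":0,"az":-4,"jaw":-1},{"tx":0,"ty":0,"tz":0,"ax":0,"ay":0,"az":-4,"jaw":-1},{"tx":0,"ty":0,"tz":0,"ax":0,"ay":0,"az":-4,"jaw":-1}]'
python3 - <<'E'
from h import *
inb()
E
```

```text
time: 19.9
ee_pos: [0.5924, 0.0792, 0.166]
tcp_rot: [171.2, 26.6, -117.1]
wrist_force: [-1.0, -5.9, 4.9]
opening: 0.0127
grasp_force: 79.2
t 19.9 tcp b [ -1.7 -87.2  50.7] x_t yaw in b 162.9 z_t [-0.001 -0.001 -1.   ] Fb [-2.9  0.2  7.1] Mb [-0.2   1.48 -0.2 ] open 0.0127 gf 79.2 q [ -5.   7.   2.  83.  28. -70.]
```

Resistance is 0.2 N m, which is the bare friction. Now in small steps towards contact.

```bash
python3 -m handwheel '[{"tx":0,"ty":0,"tz":0,"ax":0,"ay":0,"az":-1,"jaw":-1},{"tx":0,"ty":0,"tz":0,"ax":0,"ay":0,"az":-1,"jaw":-1},{"tx":0,"ty":0,"tz":0,"ax":0,"ay":0,"az":-1,"jaw":-1},{"tx":0,"ty":0,"tz":0,"ax":0,"ay":0,"az":-1,"jaw":-1},{"tx":0,"ty":0,"tz":0,"ax":0,"ay":0,"az":-1,"jaw":-1},{"tx":0,"ty":0,"tz":0,"ax":0,"ay":0,"az":-1,"jaw":-1},{"tx":0,"ty":0,"tz":0,"ax":0,"ay":0,"az":-1,"jaw":-1},{"tx":0,"ty":0,"tz":0,"ax":0,"ay":0,"az":-1,"jaw":-1},{"tx":0,"ty":0,"tz":0,"ax":0,"ay":0,"az":-0.5,"jaw":-1},{"tx":0,"ty":0,"tz":0,"ax":0,"ay":0,"az":-0.5,"jaw":-1}]'
python3 - <<'E'
from h import *
inb()
E
```

```text
time: 21.15
ee_pos: [0.5924, 0.0792, 0.166]
tcp_rot: [175.8, 27.7, -107.2]
wrist_force: [-1.5, -5.4, 4.5]
opening: 0.0126
grasp_force: 79.3
t 21.15 tcp b [ -1.7 -87.3  50.8] x_t yaw in b 171.8 z_t [-0.001 -0.001 -1.   ] Fb [-2.8  0.7  6.6] Mb [-0.29  1.51 -0.36] open 0.0126 gf 79.3 q [ -5.   7.   2.  83.  28. -79.]
```

```bash
python3 -m handwheel '[{"tx":0,"ty":0,"tz":0,"ax":0,"ay":0,"az":-0.3,"jaw":-1},{"tx":0,"ty":0,"tz":0,"ax":0,"ay":0,"az":-0.3,"jaw":-1},{"tx":0,"ty":0,"tz":0,"ax":0,"ay":0,"az":-0.3,"jaw":-1},{"tx":0,"ty":0,"tz":0,"ax":0,"ay":0,"az":-0.3,"jaw":-1},{"tx":0,"ty":0,"tz":0,"ax":0,"ay":0,"az":0,"jaw":-1},{"tx":0,"ty":0,"tz":0,"ax":0,"ay":0,"az":0,"jaw":-1},{"tx":0,"ty":0,"tz":0,"ax":0,"ay":0,"az":0,"jaw":-1},{"tx":0,"ty":0,"tz":0,"ax":0,"ay":0,"az":0,"jaw":-1},{"tx":0,"ty":0,"tz":0,"ax":0,"ay":0,"az":0,"jaw":-1},{"tx":0,"ty":0,"tz":0,"ax":0,"ay":0,"az":0,"jaw":-1}]'
python3 - <<'E'
from h import *
inb()
E
```

```text
time: 22.4
ee_pos: [0.5924, 0.0792, 0.166]
tcp_rot: [176.4, 27.7, -105.8]
wrist_force: [-2.0, -5.6, 5.0]
opening: 0.0126
grasp_force: 79.3
t 22.4 tcp b [ -1.7 -87.3  50.8] x_t yaw in b 173.0 z_t [-0.001 -0.001 -1.   ] Fb [-2.8  1.2  7.1] Mb [-0.3   1.52 -0.37] open 0.0126 gf 79.3 q [ -5.   7.   2.  83.  28. -80.]
```

```bash
python3 -m handwheel '[{"tx":0,"ty":0,"tz":0,"ax":0,"ay":0,"az":-0.4,"jaw":-1},{"tx":0,"ty":0,"tz":0,"ax":0,"ay":0,"az":-0.4,"jaw":-1},{"tx":0,"ty":0,"tz":0,"ax":0,"ay":0,"az":-0.4,"jaw":-1},{"tx":0,"ty":0,"tz":0,"ax":0,"ay":0,"az":-0.4,"jaw":-1},{"tx":0,"ty":0,"tz":0,"ax":0,"ay":0,"az":-0.4,"jaw":-1},{"tx":0,"ty":0,"tz":0,"ax":0,"ay":0,"az":0,"jaw":-1},{"tx":0,"ty":0,"tz":0,"ax":0,"ay":0,"az":0,"jaw":-1},{"tx":0,"ty":0,"tz":0,"ax":0,"ay":0,"az":0,"jaw":-1},{"tx":0,"ty":0,"tz":0,"ax":0,"ay":0,"az":0,"jaw":-1},{"tx":0,"ty":0,"tz":0,"ax":0,"ay":0,"az":0,"jaw":-1}]'
python3 - <<'E'
from h import *
inb()
E
```

```text
time: 23.65
ee_pos: [0.5925, 0.0792, 0.1661]
tcp_rot: [177.4, 27.9, -103.6]
wrist_force: [-1.0, -6.0, 4.5]
opening: 0.0126
grasp_force: 79.6
t 23.65 tcp b [ -1.7 -87.3  50.8] x_t yaw in b 175.0 z_t [-0.001 -0.002 -1.   ] Fb [-3.3  0.2  6.9] Mb [-0.5   1.52 -0.65] open 0.0126 gf 79.6 q [ -5.   7.   2.  83.  28. -82.]
```

0.65 N m at about 1.49 rad: it bears firmly. Let go and withdraw along the normal.

```bash
python3 -m handwheel '[{"tx":0,"ty":0,"tz":0,"ax":0,"ay":0,"az":0,"jaw":-0.6},{"tx":0,"ty":0,"tz":0,"ax":0,"ay":0,"az":0,"jaw":-0.4},{"tx":0,"ty":0,"tz":0,"ax":0,"ay":0,"az":0,"jaw":0.2},{"tx":0,"ty":0,"tz":0,"ax":0,"ay":0,"az":0,"jaw":0.4},{"tx":0,"ty":0,"tz":-0.02,"ax":0,"ay":0,"az":0,"jaw":0.4},{"tx":0,"ty":0,"tz":-0.03,"ax":0,"ay":0,"az":0,"jaw":0.4},{"tx":0,"ty":0,"tz":-0.04,"ax":0,"ay":0,"az":0,"jaw":0.4},{"tx":0,"ty":0,"tz":-0.04,"ax":0,"ay":0,"az":0,"jaw":0.4},{"tx":0,"ty":0,"tz":-0.04,"ax":0,"ay":0,"az":0,"jaw":0.4},{"tx":0,"ty":0,"tz":-0.03,"ax":0,"ay":0,"az":0,"jaw":0.4}]'
python3 - <<'E'
from h import *
inb();c=optics.camera('scene');d=optics.camera('top');z=lambda i:cv2.resize(i[:,:,::-1],None,fx=4,fy=4)
cv2.imwrite('pics/s7.png',np.hstack([z(c['color'][200:300,250:350]),z(d['color'][160:260,215:315])]))
E
```

```text
time: 24.9
ee_pos: [0.579, -0.0139, 0.3437]
tcp_rot: [177.5, 27.9, -103.4]
wrist_force: [0.2, 0.0, -0.2]
opening: 0.0599
grasp_force: 0.0
t 24.9 tcp b [ -1.3 -86.9 251.8] x_t yaw in b 175.2 z_t [ 0.    -0.001 -1.   ] Fb [-0.1 -0.2 -0.2] Mb [0.02 0.44 0.03] open 0.0599 gf 0.0 q [-15.  13.  28. 109.  28. -93.]
```

View pics/s7.png

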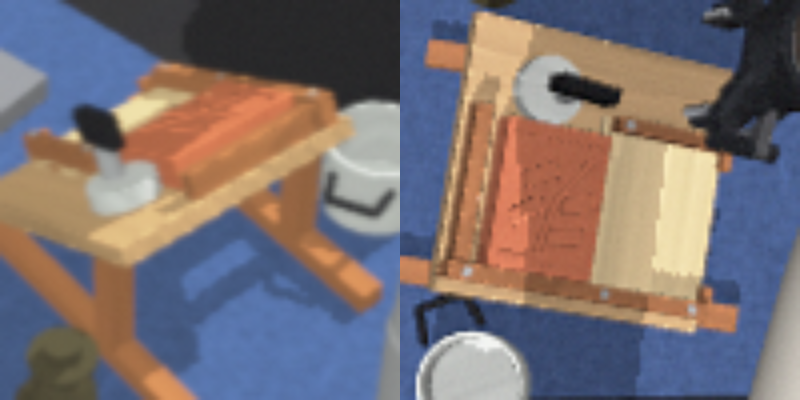

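The grip bar has turned 90° (top half, (585,90)). The disc, centred at (548,90), bears on the tile's far edge at about (545,122), and the tile lies flat against the fence. The arm is clear, so I'm handing in.

```bash
python3 -c "
from h import *
print(workorder.job_done())"
```

```text
the job is handed in; nothing more can be done
None
```

The tile lies flat in the recess against the fence, with the clamp turned to about 1.49 rad (0.65 N m) and released; my first pinch of the grip hit the last joint's 180° range limit with up to 66 N at the wrist, so I let go and re-gripped before handing in at about 25 s.

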